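# Damp check in the drawer beside the sink

## Task

The chest beside the sink has been splashed: pull its top drawer right out to the stop, then take the moisture meter out of the red travel case and take a reading on the pencilled cross on the drawer floor. Hold the meter upright with its ball on the cross and its display turned to the front of the drawer, pressing gently until the sprung ball is about halfway in (about 5 N). Finish while still holding it there, still and in contact, and leave everything else on the counter where it is.

Things in the scene. Friction and masses are not known exactly. Their poses are not given: they have to be found in the camera images.
- cabinet: small two-drawer bathroom chest, fixed to the counter, wood carcass with white fronts, 220 deep (x) x 270 wide (y) x 154 mm high. Origin: centre of its underside, on the counter; its -x side is the front, with the drawers and steel bar handles. Nothing stands on its top
- cabinet_drawer0 (a joint): top drawer, in m: 0 shut, slides along the chest's -x to its stop at 0.1496; starts shut or ajar by up to 25 mm. A few newtons move it; it stays where left. Inside 175 (x) x 228 (y) mm, walls 6 mm thick; floor's upper face 87 mm, side walls up to 132 mm, white front panel up to 142 mm above the counter
- cabinet_drawer0_handle (a point): middle of the top drawer's bar handle: a steel bar 11 mm thick and 120 mm long, parallel to the chest's y, 116 mm above the counter and 38 mm below the chest's top. 35 mm from the bar's centre line to the drawer front (29 mm of free space behind the bar). Axes as the chest's
- cabinet_drawer1 (a joint): bottom drawer, in m: 0 shut; stays shut
- cross (a point): centre of the pencilled cross (two dark 24 mm strokes on a brown stain) on the top drawer's plywood floor, 87 mm above the counter; moves with the drawer. 120 mm behind the drawer front's outer face, 45 mm to the chest's -y side of the middle. With the drawer at its stop it is 44 mm clear of the chest's top, otherwise under it. Axes as the chest's: -x points out through the drawer front
- meter: hand-held moisture meter, 0.2 kg: flat-sided box 28 (x) x 48 (y) x 140 mm (z), below it a neck and a chrome ball. Origin: centre of the box's lower end; +z up to its top end at 140 mm; ball's lowest point at z = -45 mm. Display on the -x face, the black half of the shell (the +x half is yellow). Starts upright, ball down, in the case, its top 195 mm above the counter, display roughly to the robot
- meter_tip (a joint): how far the sprung ball is pushed in, in m: 0 fully out, 0.010 bottomed. Spring: 2 N at the start of the travel, 5 N halfway, 8 N when bottomed, then hard
- ball_tip (a point): lowest point of the chrome ball (20 mm diameter), the point that touches; moves with the ball, 45 mm below the meter's origin when the ball is out and 35 mm when it is fully in
- case: red flip-top travel case, upright, fixed to the counter, 42 (x) x 62 (y) x 130 mm high, open at the top; hood hinged on its +x side, hanging open below the rim, out to 75 mm from the centre. Origin: centre of its underside; axes nearly as the meter's. Inside 34 x 54 mm; the meter's box rests on ledges 55 mm up, ball free, top 65 mm above the rim. On the left or the right, the mug on the other side
- mug: white ceramic mug, 82 mm wide, 95 mm high, origin under its middle; stays put
- styptic: aluminium styptic tube with a screw lid, standing, 24 mm diameter, 68 mm high, origin under its middle; stays put
- nail_file: chrome nail file lying flat, about 145 x 12 x 5 mm, along its x; stays put
- cream_jar: amber cream jar, 64 mm diameter, 50 mm high; stays put
- tumbler: blue tumbler with two toothbrushes, 72 mm wide, about 195 mm high over all; stays put
- brush: shaving brush standing on its handle, 42 mm diameter, 108 mm high; stays put
- soap_pump: clear soap pump bottle, 68 mm diameter, 180 mm high; stays put

How it is judged:
By the outcome, as a careful person would: the job done as asked, in the order asked, and still so for the second after the job is handed in, while the arm keeps its last pose, push and grip.
It also fails if it takes over 61 s, if anything falls off the work surface, if the arm or the gripper's body presses on something with over 40 N, if the wrist force passes 120 N, or if a joint passes its speed limit or range.

## Robot

A 6-joint arm with a two-finger parallel gripper is mounted at the origin on the work surface. World frame = base frame: x ahead of the robot, y to its left, z up, the work surface at z = 0. Lengths are in m, angles in rad, forces in N, time in s.
With the tool pointing down it reaches from about 0.375 to 0.9 m from the base axis. Payload 3.1 kg.
Tool frame: the origin (TCP) lies between the finger pads; the fingertips stand 25 mm ahead of it and the grasp point (between the pads) lies 6 mm ahead of it; z points along the fingers, y is the line along which they close (so a half turn about z gives the same grasp; the last joint's range is limited). The gripper opens to 87 mm and grips with 3 to 60 N. Pads are 19 mm wide; open, the fingers measure 117 mm over their backs; the gripper's body (75 mm by 190 mm) begins 51 mm behind the grasp point.
Start: joints at [-1.486, 0.527, 1.433, -0, 1.181, -0.178], TCP at [0.162, -0.604, 0.248] pointing down, gripper open.
Joint ranges: [-3.08, 3.08], [-0.75, 2.2], [0.22, 2.44], [-1.43, 4.57], [0, 2.65], [-2.85, 2.85]. Speed limits (rad/s): [2.79, 2.79, 3.14, 3.14, 3.14, 3.14].

## Interface

Orientations are given as a unit quaternion [x, y, z, w].
In Python, from station import bot gives the robot as it stands. Calls block until the motion is done:
- bot.goto(position, orientation): joint-space move of the TCP to a pose.
- bot.move_straight(position, attitude=None, speed=0.15, guard=None): straight line of the TCP; attitude=None keeps the orientation; speed is the mean speed in m/s. With guard (N) it stops when the force on the tool has changed by that much, and returns True; else False.
- bot.goto_joints(angles): joint-space move.
- bot.release() and bot.clamp(effort=None): open the fingers fully, or close them until they stop; effort is the grip in N (None keeps the last).
- bot.sleep(seconds).
- bot.ik(position, orientation): joint angles nearest the present ones, or None.
- bot.get_obs(): the state.
- bot.grab_frame(name): name is "scene" or "top" or "wrist"; returns a dict with "color" (420x560x3 uint8, blue, green, red), "z_map" (420x560 float32, m along the optical axis (not along the pixel's ray), 0 where there is no reading), "K" (3x3 intrinsics, pixels), "R" (3x3) and "t" (3): a world point X has camera coordinates R X + t. Camera axes: x right, y down, z forward; pixel columns grow to the right and rows downward; lengths in m; the calibration is good to about 2 mm. A picture is of the moment at which its call begins.
A pose or a line that the arm cannot do raises bot.IKError and nothing moves.
- bot.close_job(): hands the job in; it is judged then, once.
The state is a dict: "clock": time; "qpos": joint angles; "joint_vel": joint speeds; "joint_torque": joint torques, N m; "ee_pos": TCP position; "tool_rot": TCP orientation; "force": force on the tool from outside, world axes, zero at the start; "torque": the same for the moment, N m; "finger_gap": finger opening in m; "finger_force": force on a finger pad.
Only numpy, scipy, OpenCV 4.12 (cv2) and the standard library are available. Lean on these libraries where they do the work, as an engineer would, in place of code of your own. Each camera call takes 0.05 s, during which the arm holds its last target. There are 200 camera calls.

## Working session

There is one attempt and no reset: what is moved stays moved. The work goes in short steps, each a Python script; the robot and the scene stay as the last script left them, time stands still between calls to the robot, and variables do not carry over. Pictures are saved under pics/ and viewed, at most 10 in all, crops included, and the job is handed in when it is done.

```bash
ls; mkdir -p pics; python3 - <<'E'
from station import bot
import cv2,pickle
d={}
for n in("scene","top"):
    f=bot.grab_frame(n);d[n]=f;cv2.imwrite(f"pics/{n}0.png",f["color"])
    print(n,(-f["R"].T@f["t"]).round(3),f["R"][2].round(2),f["K"][0,0],(f["z_map"]>0).mean())
pickle.dump(d,open("f0.pkl","wb"))
print(bot.get_obs())
E
```

```text
pics
scene [1.064 0.404 0.861] [-0.46 -0.43 -0.78] 415.6600391765516 0.9960501700680272
top [ 0.509 -0.032  1.606] [ 0.06  0.02 -1.  ] 545.1889205627997 0.9960884353741497
{'clock': 0.1, 'qpos': array([-1.48648349e+00,  5.28371104e-01,  1.43372032e+00,  4.39542517e-06,
        1.18140516e+00, -1.78489167e-01]), 'joint_vel': array([ 0.00026726, -0.00093483, -0.00177084,  0.00069265, -0.00083448,
        0.00264996]), 'joint_torque': array([-1.91007380e-04, -4.40983701e+01, -1.77150768e+01,  6.35634572e-02,
        5.34212391e-02, -3.97026463e-05]), 'ee_pos': array([ 0.16235322, -0.60293994,  0.24668786]), 'tool_rot': array([ 9.91378964e-01,  1.31022305e-01,  4.68398870e-05, -9.50814547e-04]), 'force': array([ 0.40362352, -0.11841397, -0.25873621]), 'torque': array([ 0.01776124,  0.03634419, -0.01226509]), 'finger_force': 0.0, 'finger_gap': 0.087525030359374}
```

View pics/scene0.png

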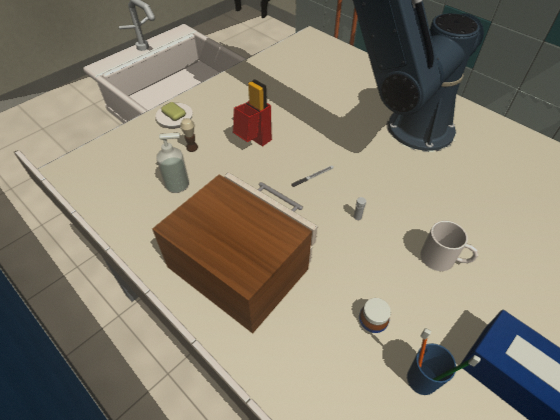

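View pics/top0.png

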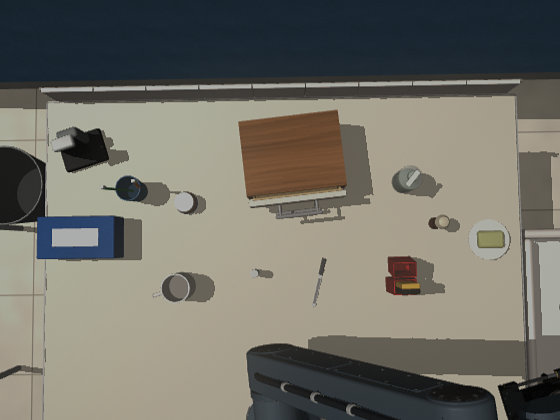

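The scene view shows the chest with its front towards the robot and the case with the meter at (253,115). In the top view the chest top is about (293,155), the handle (302,210), the case with the meter (403,275) and the nail file (319,282). Next I measure these.

```bash
cat > h.py <<'E'
import numpy as np,cv2,pickle
from scipy.spatial.transform import Rotation as Rn
def cloud(f):
    v,u=np.indices(f["z_map"].shape);z=f["z_map"]
    c=np.stack([u,v,np.ones_like(u)],-1)@np.linalg.inv(f["K"]).T*z[...,None]
    return (c-f["t"])@f["R"]
def ray(f,px,h):
    px=np.atleast_2d(px).astype(float)
    d=np.c_[px,np.ones(len(px))]@np.linalg.inv(f["K"]).T@f["R"];o=-f["R"].T@f["t"]
    return o+d*((h-o[2])/d[:,2])[:,None]
def rect(f,m,h):
    m=cv2.morphologyEx(m.astype(np.uint8),cv2.MORPH_OPEN,np.ones((2,2)))
    c=max(cv2.findContours(m,0,2)[0],key=cv2.contourArea)[:,0]
    r=cv2.minAreaRect(ray(f,c,h)[:,:2].astype(np.float32)*1000)
    return r
def down(yaw): # tool z down, tool y axis along world yaw
    y=np.array([np.cos(yaw),np.sin(yaw),0]);z=np.array([0,0,-1.]);
    return Rn.from_matrix(np.c_[np.cross(y,z),y,z]).as_quat()
E
python3 - <<'E'
from h import *
d=pickle.load(open("f0.pkl","rb"))
for n in d:
    f=d[n];P=cloud(f);hsv=cv2.cvtColor(f["color"],cv2.COLOR_BGR2HSV);H,S,V=cv2.split(hsv);Z=P[...,2]
    reg=(P[...,0]>.5)
    print(n,"table z",np.median(Z[(abs(Z)<.02)]))
    print(" chest top",rect(f,reg&(abs(Z-.154)<.008)&(abs(P[...,1])<.3)&(S>90)&(H<20),.154), "z",np.median(Z[reg&(abs(Z-.154)<.008)]))
    near=(abs(P[...,0]-.4)<.25)&(P[...,1]<-.15)&(P[...,1]>-.45)
    print(" meter yellow",rect(f,near&(H>12)&(H<32)&(S>150)&(Z>.18),.195))
    print(" meter top",rect(f,near&(abs(Z-.195)<.008),.195), np.median(Z[near&(abs(Z-.195)<.008)]))
    print(" red",rect(f,near&((H<6)|(H>172))&(S>120)&(abs(Z-.13)<.01),.13))
    b=near&(Z>.05)&(P[...,1]>-.4); 
    hm=(abs(Z-.119)<.012)&(P[...,1]>-.2)&(P[...,1]<.2)&(P[...,0]>.4)&(P[...,0]<.65)
    hm&=(S<70); 
    if hm.any(): print(" handle",rect(f,hm,.1215))
    pm=(abs(Z-.142)<.007)&(S<60)&(abs(P[...,1])<.25)&(P[...,0]>.45)
    print(" panel",rect(f,pm,.142))
E
python3 - <<'E'
import cv2
a=cv2.imread('pics/top0.png')[180:310,230:440]
cv2.imwrite('pics/c0.png',cv2.resize(a,None,fx=3.8,fy=3.8,interpolation=cv2.INTER_CUBIC))
E
```

```text
scene table z 0.00033273060231507737
 chest top ((759.981201171875, -30.263626098632812), (207.91270446777344, 271.9764709472656), 5.995556354522705) z 0.1541329633195563
 meter yellow ((410.6136779785156, -321.1269226074219), (28.03697967529297, 58.55430221557617), 0.16116584837436676)
 meter top ((402.0162353515625, -324.61737060546875), (35.19578552246094, 52.10470962524414), 4.854099273681641) 0.19403067197990737
 red ((425.7578125, -326.0493469238281), (98.10877990722656, 76.116455078125), 1.8417521715164185)
 handle ((604.0025634765625, -45.93016815185547), (25.383594512939453, 130.2132110595703), 6.614804267883301)
 panel ((638.9967651367188, -42.431121826171875), (16.37320899963379, 262.730224609375), 5.956233978271484)
top table z 0.0005927109158161064
 chest top ((754.0165405273438, -37.94358825683594), (204.0760498046875, 269.3396911621094), 5.916529178619385) z 0.1543076757783001
 meter yellow ((399.3062438964844, -336.66436767578125), (43.47160720825195, 12.72375774383545), 89.359130859375)
 meter top ((392.96343994140625, -335.2422180175781), (46.17127227783203, 25.43952178955078), 89.3495101928711) 0.19535313948305702
 red ((425.29705810546875, -316.79229736328125), (24.02004051208496, 16.020658493041992), 89.32608032226562)
 handle ((605.9502563476562, -53.65460968017578), (41.07300567626953, 127.0230941772461), 5.549612998962402)
 panel ((632.7951049804688, -50.14009094238281), (14.872111320495605, 261.5003967285156), 5.9573869705200195)
```

View pics/c0.png

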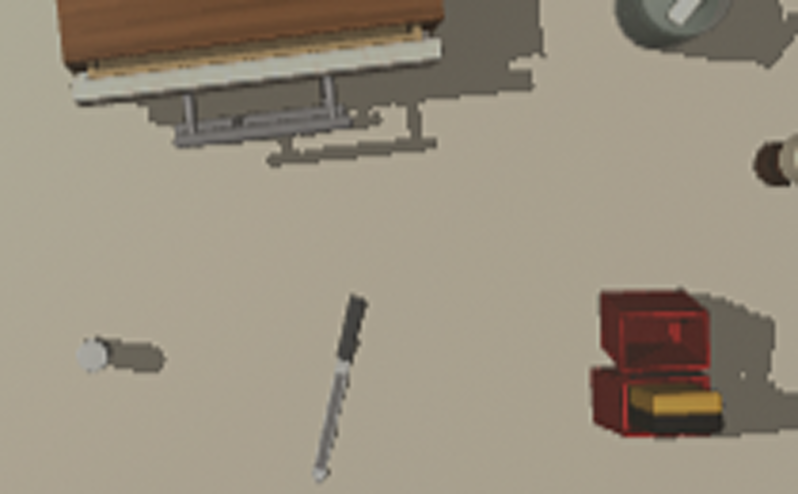

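The crop shows the drawer ajar, with the handle bar running from (178,140) to (375,118) and the meter in its case at (675,410). The two fixed cameras disagree by about 8 mm, so I'll check both places with the wrist camera.

```bash
python3 - <<'E'
from station import bot
from h import *
yaw=np.radians(5.95)
d={}
def snap(n):
    f=bot.grab_frame("wrist");o=bot.get_obs();d[n]=f;cv2.imwrite(f"pics/{n}.png",f["color"])
    print(n,o["clock"],o["ee_pos"].round(4),o["qpos"].round(3),(-f["R"].T@f["t"]).round(3),f["R"].round(2).tolist())
bot.goto([.36,-.335,.46],down(np.pi/2));snap("w_case")
bot.goto([.53,-.06,.42],down(np.pi/2+yaw));snap("w_chest")
pickle.dump(d,open("f1.pkl","wb"))
a=np.hstack([cv2.resize(d[k]["color"],(400,300)) for k in d]);cv2.imwrite("pics/w2.png",a)
E
```

```text
w_case 2.1833 [ 0.3598 -0.3353  0.4596] [-0.978  0.15   1.424 -0.     1.568 -2.548] [ 0.279 -0.335  0.597] [[0.0, 1.0, 0.0], [0.95, -0.0, 0.3], [0.3, -0.0, -0.95]]
w_chest 3.4667 [ 0.5299 -0.0613  0.4202] [-3.240e-01  2.410e-01  1.409e+00 -1.000e-03  1.491e+00 -1.997e+00] [ 0.449 -0.069  0.557] [[-0.1, 0.99, -0.0], [0.95, 0.1, 0.3], [0.3, 0.03, -0.95]]
```

View pics/w2.png

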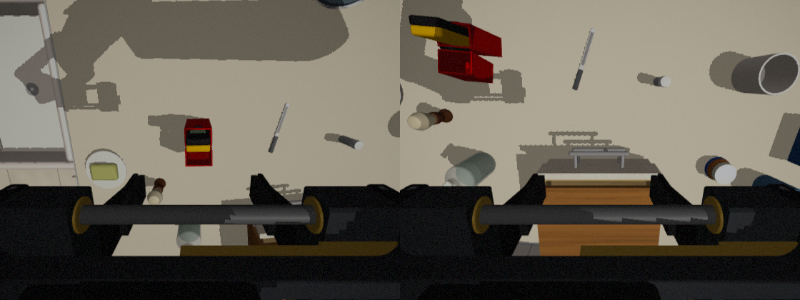

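The wrist frames show the case and meter at (198,140) in the left frame. In the right frame the handle bar is at (600,152) and the chest front at (600,178). Now measuring from these.

```bash
python3 - <<'E'
from h import *
d=pickle.load(open("f1.pkl","rb"))
f=d["w_case"];P=cloud(f);H,S,V=cv2.split(cv2.cvtColor(f["color"],cv2.COLOR_BGR2HSV));Z=P[...,2]
near=(abs(P[...,0]-.4)<.15)&(abs(P[...,1]+.33)<.12)
print("table",np.median(Z[abs(Z)<.02]))
top=near&(abs(Z-.195)<.005);print("top",rect(f,top,.195),np.median(Z[top]))
print("yel",rect(f,top&(S>120)&(V>80),.195))
print("red",rect(f,near&((H<6)|(H>172))&(S>120)&(abs(Z-.13)<.008),.13))
f=d["w_chest"];P=cloud(f);H,S,V=cv2.split(cv2.cvtColor(f["color"],cv2.COLOR_BGR2HSV));Z=P[...,2]
near=(abs(P[...,1]+.04)<.17)&(P[...,0]>.55)&(P[...,0]<.8)
print("table",np.median(Z[abs(Z)<.02]))
print("panel",rect(f,near&(abs(Z-.142)<.005)&(S<70),.142))
bar=near&(abs(Z-.119)<.008)&(P[...,0]<.63)
print("bar",rect(f,bar,.1205))
E
```

```text
table -0.00036420819131004716
top ((395.7781982421875, -332.9443359375), (47.33241653442383, 27.38144302368164), 89.95333862304688) 0.19440408699900769
yel ((402.3957214355469, -332.96710205078125), (12.776700019836426, 47.46525192260742), 2.102754831314087)
red ((395.00653076171875, -332.4605407714844), (60.890079498291016, 40.85126876831055), 89.95391082763672)
table -0.0003278299546216429
panel ((636.1587524414062, -48.82255554199219), (14.675151824951172, 249.42904663085938), 5.914729595184326)
bar ((607.4105224609375, -15.711448669433594), (44.283348083496094, 195.21835327148438), 5.907382488250732)
```

```bash
python3 - <<'E'
from h import *
d=pickle.load(open("f1.pkl","rb"))
d0=pickle.load(open("f0.pkl","rb"))
yaw=np.radians(5.93);ex=np.array([np.cos(yaw),np.sin(yaw)]);ey=np.array([-ex[1],ex[0]])
for n,f in (("w",d["w_chest"]),("top",d0["top"]),("scene",d0["scene"])):
    P=cloud(f);Z=P[...,2];u=(P[...,:2]-[.636,-.047])@ex;v=(P[...,:2]-[.636,-.047])@ey
    bar=(abs(Z-.118)<.008)&(u>-.062)&(u<-.028)&(abs(v)<.085)
    r=rect(f,bar,.1195);print(n,r,"u %.4f v %.4f"%tuple((np.array(r[0])/1e3-[.636,-.047])@np.c_[ex,ey]))
    # panel front edge & ends, chest top front edge
    p=(abs(Z-.142)<.005)&(abs(u)<.025)&(abs(v)<.15)
    q=ray(f,np.argwhere(p)[:,::-1],.142)[:,:2]-[.636,-.047]
    print("  panel u",np.percentile(q@ex,[2,98]).round(4),"v",np.percentile(q@ey,[.5,99.5]).round(4))
    c=(abs(Z-.154)<.004)&(u<.3)&(abs(v)<.2)&(u>-.02)
    q=ray(f,np.argwhere(c)[:,::-1],.154)[:,:2]-[.636,-.047]
    print("  top u",np.percentile(q@ex,[1,99]).round(4),"v",np.percentile(q@ey,[.5,99.5]).round(4))
E
```

```text
w ((598.8176879882812, -50.322959899902344), (19.419063568115234, 128.40957641601562), 5.907358169555664) u -0.0373 v 0.0005
  panel u [-0.009   0.0223] v [-0.125   0.1198]
  top u [0.0194 0.1909] v [-0.1342  0.1314]
top ((592.245361328125, -55.03561782836914), (19.270427703857422, 126.3873062133789), 2.307630777359009) u -0.0444 v -0.0035
  panel u [-0.0074  0.0204] v [-0.1307  0.1301]
  top u [0.0213 0.223 ] v [-0.1345  0.1331]
scene ((598.3291625976562, -47.69447326660156), (16.369564056396484, 130.69703674316406), 5.056874752044678) u -0.0375 v 0.0032
  panel u [-0.0053  0.0112] v [-0.1304  0.1323]
  top u [0.0226 0.2249] v [-0.1353  0.1336]
```

```bash
python3 - <<'E'
from station import bot
from h import *
yaw=np.radians(5.93);ex=np.array([np.cos(yaw),np.sin(yaw),0])
def pt(u,z): return np.array([.636,-.047,0])+u*ex+[0,0,z]
q=down(yaw)
u=-.0735
bot.goto(pt(u,.24),q)
g=bot.move_straight(pt(u,.125),speed=.12,guard=8);o=bot.get_obs();print(g,o["ee_pos"],o["clock"],o["force"])
if not g:
    g=bot.move_straight(pt(u-.17,.125),speed=.07,guard=15);o=bot.get_obs();print(g,o["ee_pos"],o["clock"],o["force"])
    ue=(o["ee_pos"]-[.636,-.047,0])@ex;print("u end",ue,"travel",u-ue)
E
```

```text
False [ 0.56349754 -0.0547356   0.12568896] 6.0 [ 0.84557481 -1.02778052  0.8555966 ]
True [ 0.41928179 -0.07011841  0.12512548] 7.8333 [1.72902409 0.54718934 0.99471974]
u end -0.21794695964784766 travel 0.14444695964784765
```

```bash
python3 - <<'E'
from station import bot
from h import *
yaw=np.radians(5.93);ex=np.array([np.cos(yaw),np.sin(yaw),0])
p=bot.get_obs()["ee_pos"]
g=bot.move_straight(p-.012*ex,speed=.03,guard=15);o=bot.get_obs();print(g,(o["ee_pos"]-p)@ex,o["force"])
bot.move_straight(o["ee_pos"]+.007*ex,speed=.08)
p=bot.get_obs()["ee_pos"];bot.move_straight([p[0],p[1],.27],speed=.2)
bot.goto([.41,-.10,.45],down(np.pi/2+yaw))
d={"w":bot.grab_frame("wrist"),"top":bot.grab_frame("top"),"scene":bot.grab_frame("scene")}
pickle.dump(d,open("f2.pkl","wb"));print(bot.get_obs()["clock"])
a=np.hstack([cv2.resize(d[k]["color"],(400,300)) for k in ("w","scene")]);cv2.imwrite("pics/open.png",a)
E
```

```text
True -6.369484288204002e-05 [1.45124685 1.07077561 0.69086465]
10.8417
```

View pics/open.png

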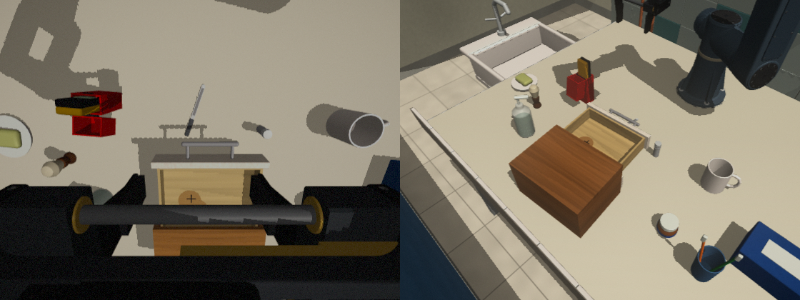

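The drawer is at its stop, and the cross on its stain shows at (191,198) in the left frame. Next I measure the cross and the drawer opening.

```bash
python3 - <<'E'
from h import *
d=pickle.load(open("f2.pkl","rb"))
yaw=np.radians(5.93);ex=np.array([np.cos(yaw),np.sin(yaw)]);ey=np.array([-ex[1],ex[0]]);o=np.array([.636,-.047])
for n,c in (("w",(267,277)),("top",None),("scene",None)):
    f=d[n];P=cloud(f);Z=P[...,2];u=(P[...,:2]-o)@ex;v=(P[...,:2]-o)@ey
    p=(abs(Z-.142)<.004)&(u<-.1)&(u>-.2)&(abs(v)<.15)
    q=ray(f,np.argwhere(p)[:,::-1],.142)[:,:2]-o
    uf=np.percentile(q@ex,[2,98]);vv=np.percentile(q@ey,[.5,99.5])
    print(n,"panel u",uf.round(4),"v",vv.round(4))
    k=(abs(Z-.087)<.01)&(abs(u+.024)<.03)&(abs(v+.045)<.03)
    V=f["color"].max(2).astype(float);bl=cv2.GaussianBlur(V,(0,0),5)
    m=k&(V<bl-18)
    px=np.argwhere(m)[:,::-1]
    if len(px)<8: print("few",len(px));continue
    q=ray(f,px,.087)[:,:2];e=(q-o)@np.c_[ex,ey]
    print("  cross n",len(px),"uv med",np.median(e,0).round(4),"mid",((e.max(0)+e.min(0))/2).round(4),"range",np.ptp(e,0).round(4),"xy",np.median(q,0).round(4))
    x0,y0=px.min(0)-20;x1,y1=px.max(0)+20
    if n=="w": cv2.imwrite("pics/cross.png",cv2.resize(np.hstack([f["color"][y0:y1,x0:x1],cv2.merge([m.astype(np.uint8)*255]*3)[y0:y1,x0:x1]]),None,fx=5,fy=5,interpolation=0))
E
```

```text
w panel u [-0.1461 -0.1309] v [-0.1308  0.1285]
  cross n 32 uv med [-0.0226 -0.0464] mid [-0.0236 -0.0465] range [0.023  0.0223] xy [ 0.618  -0.0949]
top panel u [-0.1441 -0.1297] v [-0.1313  0.1291]
  cross n 23 uv med [-0.0241 -0.0453] mid [-0.0239 -0.0458] range [0.0226 0.0225] xy [ 0.6171 -0.095 ]
scene panel u [-0.1426 -0.1258] v [-0.1307  0.1305]
  cross n 17 uv med [-0.0257 -0.0466] mid [-0.0297 -0.0471] range [0.0132 0.0218] xy [ 0.6156 -0.0971]
```

View pics/cross.png

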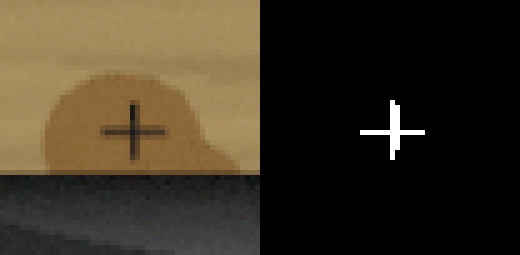

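The crop shows a clean cross segmentation, so the cross is at about (0.617, -0.095). Now taking the meter out.

```bash
python3 - <<'E'
from station import bot
from h import *
q=down(np.pi/2);x,y=.3955,-.333
bot.goto([x,y,.30],q)
g=bot.move_straight([x,y,.166],speed=.1,guard=8);o=bot.get_obs();print(g,o["ee_pos"],o["clock"],o["force"])
if not g:
    bot.clamp(35);o=bot.get_obs();print(o["finger_gap"],o["finger_force"],o["force"],o["torque"])
    bot.move_straight([x,y,.385],speed=.12);o=bot.get_obs();print(o["finger_gap"],o["finger_force"],o["ee_pos"],o["force"],o["clock"])
    yaw=np.radians(5.93);
    bot.goto([.6169,-.0952,.33],down(np.pi/2+yaw));bot.sleep(.3)
    d={k:bot.grab_frame(k) for k in("wrist","top","scene")};o=bot.get_obs();print(o["ee_pos"],o["force"],o["clock"],o["finger_gap"])
    pickle.dump((d,o),open("f3.pkl","wb"))
    a=np.hstack([cv2.resize(d["wrist"]["color"],(400,300)),cv2.resize(d["scene"]["color"][60:300,120:440],(400,300))]);cv2.imwrite("pics/held.png",a)
E
```

```text
False [ 0.39578541 -0.33332235  0.16655304] 13.4083 [ 0.81919159 -0.13743857  0.18073409]
0.047610391195793966 34.937569338362664 [-0.18254584  0.71174785 -0.27732455] [ 0.03583247 -0.10884737 -0.00380842]
0.047801110796094996 34.937274602707475 [ 0.39529827 -0.33275739  0.38427412] [-0.06241896 -0.5754643  -1.82960697] 16.125
[ 0.6167762  -0.09566968  0.33013304] [ 0.38600312  0.24573469 -1.08387958] 17.825 0.04769398244658383
```

View pics/held.png

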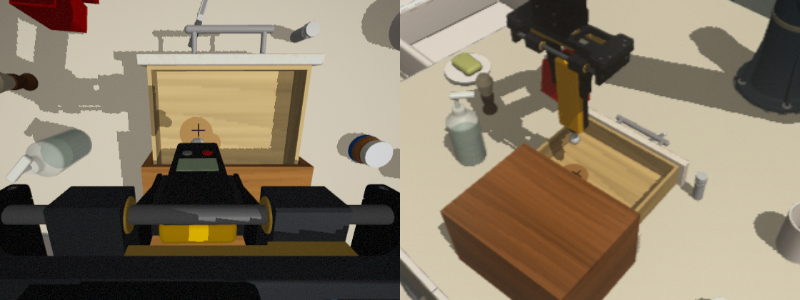

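The wrist frame shows the meter held with its display to the front, and the ball at (197,143) just ahead of it near the cross at (198,130). The scene frame shows the meter hanging clear of the chest. I'll check tilt and ball position from depth.

```bash
python3 - <<'E'
from h import *
d,o=pickle.load(open("f3.pkl","rb"))
R=Rn.from_quat(o["tool_rot"]).as_matrix();T=o["ee_pos"];print("tool axes",R.round(3).tolist())
yaw=np.radians(5.93);C=np.array([[np.cos(yaw),np.sin(yaw),0],[-np.sin(yaw),np.cos(yaw),0],[0,0,1]])
for n in("wrist","scene"):
    f=d[n];L=(cloud(f)-T)@C.T   # chest axes, from TCP
    H,S,V=cv2.split(cv2.cvtColor(f["color"],cv2.COLOR_BGR2HSV))
    s=-1 if n=="wrist" else 1
    m=(abs(L[...,1])<.021)&(L[...,2]<-.03)&(L[...,2]>-.10)&(s*L[...,0]>.004)&(s*L[...,0]<.03)&(f["z_map"]>0)
    p=L[m];
    if len(p)>30:
        for _ in range(3):
            A=np.c_[p[:,1:],np.ones(len(p))];w=np.linalg.lstsq(A,p[:,0],rcond=None)[0];r=p[:,0]-A@w;p=p[abs(r)<2.5*r.std()+1e-4]
        print(n,"face n",len(p),"dx/dy,dx/dz deg",np.degrees(np.arctan(w[:2])).round(2),"offset",w[2],"rms",r.std())
        yy=p[:,1];print("  y range",np.percentile(yy,[1,99]))
    b=(abs(L[...,1])<.03)&(L[...,2]<-.115)&(L[...,2]>-.165)&(abs(L[...,0])<.03)
    p=L[b];print("  ball pts",len(p))
    if len(p)>8:
        print(p.min(0),p.max(0))
        px=np.argwhere(b&(L[...,2]<-.137))[:,::-1]
        if len(px)>3:
            cc,rr=cv2.minEnclosingCircle(px.astype(np.float32));print("  circle",cc,rr,"ball centre est",((ray(f,cc,T[2]-.146)[0]-T)@C.T).round(4))
# side edges tilt about x: yellow face edges in scene
f=d["scene"];H,S,V=cv2.split(cv2.cvtColor(f["color"],cv2.COLOR_BGR2HSV));L=(cloud(f)-T)@C.T
for z in(-.04,-.06,-.08,-.1):
    k=(abs(L[...,2]-z)<.006)&(abs(L[...,0])<.035)&(abs(L[...,1])<.04)&(H>10)&(H<35)&(S>120)
    print(z,np.percentile(L[k][:,1],[3,97]).round(4))
E
```

```text
tool axes [[-0.995, -0.103, 0.0], [-0.103, 0.995, -0.0], [-0.0, -0.0, -1.0]]
wrist face n 1747 dx/dy,dx/dz deg [-0.17 -0.74] offset -0.015434432069088294 rms 0.00034493763779529663
  y range [-0.02055762  0.02025958]
  ball pts 93
[-0.01007348 -0.00983663 -0.14867851] [-0.00439385  0.00762528 -0.13690929]
  circle (276.0, 197.5) 9.013978004455566 ball centre est [-0.0049 -0.0011 -0.146 ]
scene face n 372 dx/dy,dx/dz deg [-1.18 -0.27] offset 0.013560380266803566 rms 0.0008473843526902266
  y range [-0.02049108  0.02065554]
  ball pts 70
[-0.00748113 -0.00857838 -0.1505715 ] [ 0.01078377  0.00879377 -0.11628401]
  circle (258.9166564941406, 170.72222900390625) 4.278682708740234 ball centre est [-1.00e-04 -1.50e-03 -1.46e-01]
-0.04 [-0.0194  0.0235]
-0.06 [-0.0209  0.0231]
-0.08 [-0.0202  0.0232]
-0.1 [-0.0163  0.0236]
```

```bash
python3 - <<'E'
from station import bot
from h import *
t=np.array([.6169,-.0950])
def fz(n=10):
    a=[]
    for _ in range(n): bot.sleep(.03);a.append(bot.get_obs()["force"])
    return np.mean(a,0),np.std(a,0)[2]
bot.move_straight([*t,.256],speed=.08);bot.sleep(.3)
f0,s=fz();print("base",f0,s,bot.get_obs()["ee_pos"])
for z in np.arange(.248,.230,-.002):
    bot.move_straight([*t,z],speed=.02);bot.sleep(.15)
    f,s=fz(8);o=bot.get_obs();print(round(z,4),o["ee_pos"].round(4),(f-f0).round(2),round(s,2))
    if f[2]-f0[2]>4.2: break
print(o["clock"])
E
```

```text
base [ 0.07396927 -0.07575581 -1.33561177] 0.3645955784652071 [ 0.61690395 -0.09499254  0.25598888]
0.248 [ 0.6169 -0.095   0.2481] [-0.26  0.31 -0.15] 0.52
0.246 [ 0.6169 -0.095   0.246 ] [ 0.05  0.24 -0.41] 0.48
0.244 [ 0.6169 -0.095   0.244 ] [-0.27 -0.06 -0.3 ] 0.49
0.242 [ 0.6172 -0.0951  0.2422] [ 0.33 -0.18  2.09] 0.46
0.24 [ 0.6171 -0.0951  0.2402] [ 0.82 -0.49  3.58] 0.51
0.238 [ 0.6171 -0.0951  0.2381] [ 1.46 -0.54  4.56] 0.62
23.8333
```

```bash
python3 - <<'E'
from station import bot
from h import *
bot.move_straight([.6169,-.0950,.2374],speed=.02);bot.sleep(.5)
a=[]
for _ in range(20): bot.sleep(.03);a.append(bot.get_obs()["force"])
print("F",(np.mean(a,0)-[.07,-.08,-1.5]).round(2))
d={k:bot.grab_frame(k) for k in("wrist","top","scene")};o=bot.get_obs();print(o["ee_pos"],o["clock"],o["finger_gap"])
pickle.dump((d,o),open("f4.pkl","wb"))
T=o["ee_pos"];yaw=np.radians(5.93);C=np.array([[np.cos(yaw),np.sin(yaw),0],[-np.sin(yaw),np.cos(yaw),0],[0,0,1]])
for n,s in(("wrist",-1),("scene",1)):
    f=d[n];L=(cloud(f)-T)@C.T
    m=(abs(L[...,1])<.021)&(L[...,2]<-.03)&(L[...,2]>-.10)&(s*L[...,0]>.004)&(s*L[...,0]<.03)&(f["z_map"]>0)
    p=L[m]
    for _ in range(3):
        A=np.c_[p[:,1:],np.ones(len(p))];w=np.linalg.lstsq(A,p[:,0],rcond=None)[0];r=p[:,0]-A@w;p=p[abs(r)<2.5*r.std()+1e-4]
    print(n,len(p),np.degrees(np.arctan(w[:2])).round(2),w[2])
w=d["wrist"]["color"][110:290,170:410];s=d["scene"]["color"][90:270,180:420]
cv2.imwrite("pics/press.png",cv2.resize(np.hstack([w,s]),(800,300),interpolation=cv2.INTER_CUBIC))
E
```

```text
F [ 1.96 -0.95  5.13]
[ 0.61699538 -0.09504425  0.23745143] 25.4 0.04778445291052382
wrist 1750 [-0.3  -0.85] -0.015252695504218277
scene 285 [-0.49 -0.14] 0.013800035868634264
```

View pics/press.png

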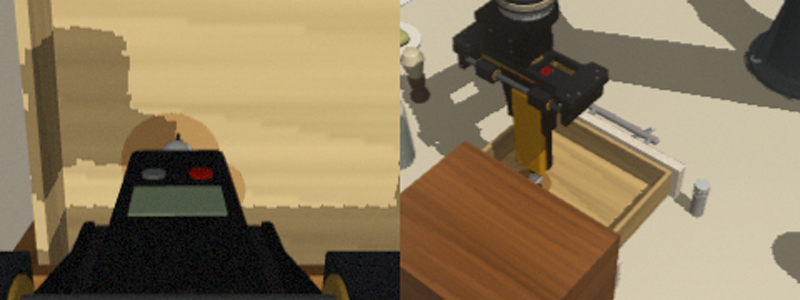

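The left crop shows the ball at (178,145), in line with the cross stroke whose tip shows at (178,135). The right crop shows the meter upright in the drawer with everything else undisturbed. One last check before handing in.

```bash
python3 - <<'E'
from station import bot
from h import *
d,o=pickle.load(open("f4.pkl","rb"));f=d["wrist"]
yaw=np.radians(5.93);C=np.array([[np.cos(yaw),np.sin(yaw)],[-np.sin(yaw),np.cos(yaw)]])
e=(ray(f,(276.8,191),.087)[0][:2]-o["ee_pos"][:2])@C.T;print("cross tip rel. TCP (expect -.012,0)",e.round(4))
P=cloud(d["top"]);L=(P[...,:2]-[.636,-.047])@C.T
p=(abs(P[...,2]-.142)<.004)&(L[...,0]<-.1)&(L[...,0]>-.2)&(abs(L[...,1])<.15)
q=(ray(d["top"],np.argwhere(p)[:,::-1],.142)[:,:2]-[.636,-.047])@C.T;u=np.percentile(q[:,0],[2,98]);print("panel u (was -.1441,-.1297)",u)
if abs(e[0]+.012)<.004 and abs(e[1])<.003 and abs(u[0]+.1441)<.003: print(bot.close_job())
E
```

```text
cross tip rel. TCP (expect -.012,0) [-0.0101  0.0003]
panel u (was -.1441,-.1297) [-0.14397504 -0.12947801]
the job is handed in; nothing more can be done
None
```

The job is handed in: the top drawer is out at its stop, and the meter is held still and upright (within about 1°) with its ball on the cross to within about 2 mm, display to the drawer front, pressing at about 5.1 N.

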